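Fill the vial carrier and lift it level

TASK

Stand the two loose vials upright in the two empty end seats of the vial carrier while it stands on the bench, either vial in either seat, so that its row of four is complete. Then take the carrier by the black grip in its middle, lift it up roughly above where it stood to about 15 cm over the bench, and finish holding it there, level and still, with all four vials in their seats: do not put it down or let go. Tip nothing over, and leave the jar and the tape roll where they are.

Things in the scene. Friction and masses are not known exactly. Their poses are not given: they have to be found in the camera images.
- carrier: hand carrier, loose on the bench: aluminium plate 46 (x) x 190 (y) x 14 (z) mm with four round seats in a row along its y, and in the middle two thin upright rods that carry a black grip bar. About 0.35 kg empty, balanced about its middle. Origin: centre of its underside; z up. Its y axis lies within about 20 degrees of the world's y.
- carrier_grip (a point): centre of the carrier's black grip bar, 85 mm above the carrier's underside, over the middle of the plate. The bar is 18 mm thick (carrier x), 46 mm long (carrier y) and 18 mm high (its top at 94 mm); take it from above with the fingers closing along the carrier's x. Free space of 54 mm below the bar, rods 8 mm thick.
- seat_1 (a point): floor centre of the -y end seat of the carrier (z along the carrier's up axis; seats lie in a line along the carrier's y at -76 mm from its middle). Round, open above, 29 mm wide, 8 mm deep; its floor is 6 mm above the carrier's underside. Empty at the start.
- seat_2 (a point): floor centre of the -y inner seat of the carrier (z along the carrier's up axis; seats lie in a line along the carrier's y at -40 mm from its middle). Round, open above, 29 mm wide, 8 mm deep; its floor is 6 mm above the carrier's underside. Holds vial_c from the start.
- seat_3 (a point): floor centre of the +y inner seat of the carrier (z along the carrier's up axis; seats lie in a line along the carrier's y at +40 mm from its middle). Round, open above, 29 mm wide, 8 mm deep; its floor is 6 mm above the carrier's underside. Holds vial_d from the start.
- seat_4 (a point): floor centre of the +y end seat of the carrier (z along the carrier's up axis; seats lie in a line along the carrier's y at +76 mm from its middle). Round, open above, 29 mm wide, 8 mm deep; its floor is 6 mm above the carrier's underside. Empty at the start.
- vial_a_mid (a point): loose glass vial with a black screw cap, upright: 25 mm diameter, 52 mm tall, about 30 g; smooth solid body 24 mm wide up to 46 mm. This point is its centre, 26 mm above its underside; z is its own up axis. It stands on the bench between robot and carrier, on one of three spots in a row across the bench.
- vial_b_mid (a point): the other loose glass vial with a black screw cap, upright: 25 mm diameter, 52 mm tall, about 30 g; smooth solid body 24 mm wide up to 46 mm. This point is its centre, 26 mm above its underside; z is its own up axis. It stands on another of the three spots.
- vial_c_mid (a point): vial already in seat_2 of the carrier, where it stays: glass vial with a black screw cap, upright: 25 mm diameter, 52 mm tall, about 30 g; smooth solid body 24 mm wide up to 46 mm. This point is its centre, 26 mm above its underside; z is its own up axis.
- vial_d_mid (a point): vial already in seat_3 of the carrier, where it stays: glass vial with a black screw cap, upright: 25 mm diameter, 52 mm tall, about 30 g; smooth solid body 24 mm wide up to 46 mm. This point is its centre, 26 mm above its underside; z is its own up axis.
- jar_mid (a point): bystander, leave alone: wider screw-top jar of bolts with a black lid, 48 x 55 x 60 mm, on the third of the three spots. This point is its centre, 30 mm up.
- tape_mid (a point): bystander, leave alone: black roll of tape lying flat, 67 mm wide, 18 mm high, left of the carrier. This point is its centre, 9 mm up.
- monitor_corner (a point): fixed obstacle: lower near corner of the monitor at the right. From here its screen runs about 55 cm away from the robot (+x), 35 cm up, and up to 6 cm further right. Below and nearer stands a drawer cabinet 20 cm high.
- box_corner (a point): fixed obstacle: near left corner, on the bench, of an open parts box; from here it reaches about 17 cm ahead (+x) and 13 cm to the right (-y). It is 34 mm high, with a raised lid up to 13 cm high on its right half.
Things that resemble listed ones, but are neither listed nor needed, are in the scene too. What is shaped like the part that bears vial_d_mid but pink is not meant.

How it is judged:
By the outcome, as a careful person would: the job done as asked, in the order asked, and still so for the second after the job is handed in, while the arm keeps its last pose, push and grip.
It also fails if it takes over 72 s, if anything falls off the work surface, if the arm or the gripper's body presses on something with over 40 N, if the wrist force passes 120 N, or if a joint passes its speed limit or range.

ROBOT

A 7-joint arm with a two-finger parallel gripper is mounted at the origin on a cart in front of the work surface, level with it; the furniture and walls round the work are solid. World frame = base frame: x ahead of the robot, y to its left, z up, the work surface at z = 0. Lengths are in mm, angles in rad, forces in N, time in s.
With the tool pointing down it reaches from about 400 to 875 mm from the base axis. Payload 6.5 kg.
Tool frame: the origin (TCP) lies midway between the tips of the shut fingers; the grasp point (between the pads) lies 19 mm behind it; z points along the fingers, y is the line along which they close (so a half turn about z gives the same grasp; the last joint's range is limited). The gripper opens to 88 mm and grips with 3 to 60 N. Pads are 18 mm wide; open, the fingers measure 123 mm over their backs; the gripper's body (75 mm by 187 mm) begins 45 mm behind the grasp point.
Start: joints at [1.231, 0.536, -0.004, 1.538, 0.003, 1.067, -0.071], TCP at [175.751, -625.781, 238.716] pointing down, gripper open.
Joint ranges: [-2.7, 2.7], [-0.37, 2.16], [-1.27, 1.26], [0.24, 2.4], [-1.31, 4.45], [0.19, 1.91], [-2.76, 2.76]. Speed limits (rad/s): [2.39, 2.39, 3.14, 3.14, 3.14, 3.14, 3.14].

INTERFACE

Orientations are given as a unit quaternion [x, y, z, w].
In Python, from plant import bot gives the robot as it stands. The module is installed in compiled form; this text tells all that it offers.
- The arm moves only by the shell command python3 -m pendant 'ROWS' [FORCE]. ROWS is a JSON object of lists of equal length, an entry for each row: "jaw": the opening, from 0 (shut) to 1 (fully open); "delta_pos": the shift along the tool's x, y, z in cm, a list of three; "delta_rot": the turn, a rotation vector about the tool's x, y, z in rad, a list of three. A call has 1 to 12 rows; each row shifts and turns the commanded pose from where the row before left it, along the tool's axes as they then stand; what a row does not reach is not made up. A row lasts 1/12 s, in which the tool goes at most 41.7 mm and 7.16 degrees, less where a joint would pass 70% of its speed; a pose out of reach is approached as far as the arm can. A call is refused whole if a number of a shift passes 4.17 or a number of a turn 0.125, either way. A call with a gripper value outside its range is refused whole. The fingers move at their own pace and stop on an object; FORCE is the grip in N (left out, the last holds). Time passes only in rows, so rows that do not move let the fingers close. It gives the time, the measured TCP pose, the force, the opening and the grip force at its end, in the units of the state.
- bot.get_state(): the state, without advancing time (a new reading comes with each control period).
- bot.capture(name): name is "side" or "top"; returns the picture (420x560x3 uint8, red, green, blue); there is no depth.
- bot.camera_info(name): a dict with "fx", "fy", "cx", "cy" (pixels), "dist" ([k1, k2, p1, p2, k3] as OpenCV has them; the pictures are not rectified), "extrinsics" (4x4, takes a point from camera to world coordinates). Camera axes: x right, y down, z forward; pixel columns grow to the right and rows downward; lengths in mm; the calibration is good to about 2 mm. A picture is of the moment at which its call begins. camera_info takes no time and is no camera call.
- bot.close_job(): hands the job in; it is judged then, once.
Trained networks look in the newest picture that a camera, given by its name, has taken for a name from the list of things; names that differ only in an ending like _2 or _b are one class to them, and where a whole thing is asked for, a point or a joint stands for the part that bears it (a point fixed in the world has none). Each returns a list of dicts, best first, with "confidence" (0 to 1); they miss things now and then, are a little off and sometimes report something else, mostly with a low value. They report only what shows in the picture. A call takes as long as a camera call. They do not tell look-alikes from the thing itself.
- bot.boxes_of(camera, name): "point" ([column, row] in pixels, amid what is visible of it).
- bot.trace(camera, name): "mask" (420x560 bool, what is visible of it) and "point" ([column, row] in pixels, amid what is visible of it).
- bot.mark_of(camera, name): "point" ([column, row] in pixels: a listed point, or the origin of a listed thing).
The state is a dict: "clock": time; "q": joint angles; "qd": joint speeds; "joint_torque": joint torques, N m; "ee_pos": TCP position; "orientation": TCP orientation; "ft_force": force on the tool from outside, world axes, zero at the start; "wrist_torque": the same for the moment, N m; "width": finger opening in mm; "gripper_force": force on a finger pad.
Only numpy, scipy, OpenCV 4.12 (cv2) and the standard library are available. Lean on these libraries where they do the work, as an engineer would, in place of code of your own. Each camera call takes 0.05 s, during which the arm holds its last target. There are 200 camera calls.

## Working session

There is one attempt and no reset: what is moved stays moved. The work goes in short steps, Python scripts to look and compute and a shell command to move; the robot and the scene stay as the last step left them, time stands still between calls to the robot, and variables do not carry over. Pictures are saved under pics/ and viewed, at most 10 in all, crops included, and the job is handed in when it is done.

```bash
mkdir -p pics; cat > h.py <<'E'
import numpy as np, cv2
from plant import bot
from scipy.spatial.transform import Rotation as R
def ray(cam,px):
    c=bot.camera_info(cam);K=np.array([[c["fx"],0,c["cx"]],[0,c["fy"],c["cy"]],[0,0,1]])
    u=cv2.undistortPoints(np.array([[px]],float),K,np.array(c["dist"]))[0,0]
    E=np.array(c["extrinsics"]);return E[:3,3],E[:3,:3]@np.array([u[0],u[1],1])
def at(cam,px,z):
    o,d=ray(cam,px);return o+d*(z-o[2])/d[2]
def proj(cam,p):
    c=bot.camera_info(cam);K=np.array([[c["fx"],0,c["cx"]],[0,c["fy"],c["cy"]],[0,0,1]])
    E=np.linalg.inv(np.array(c["extrinsics"]))
    return cv2.projectPoints(np.array([p],float),cv2.Rodrigues(E[:3,:3])[0],E[:3,3],K,np.array(c["dist"]))[0][0,0]
def tri(p1,p2):
    o1,d1=ray("top",p1);o2,d2=ray("side",p2)
    A=np.c_[d1,-d2];s=np.linalg.lstsq(A,o2-o1,rcond=None)[0]
    a,b=o1+s[0]*d1,o2+s[1]*d2;return (a+b)/2,np.linalg.norm(a-b)
E
python3 - <<'E'
from h import *
ims=[]
for c in("top","side"):
    im=bot.capture(c);cv2.imwrite(f"pics/{c}0.png",im[:,:,::-1])
    print(c,np.round(bot.camera_info(c)["extrinsics"],2).tolist(),bot.camera_info(c)["fx"])
    for n,z in(("carrier",0),("carrier_grip",85),("vial_a_mid",26),("seat_1",6),("jar_mid",30),("tape_mid",9),("box_corner",0),("monitor_corner",300)):
        for d in bot.mark_of(c,n): print(c,n,round(d["confidence"],2),np.round(d["point"],1),np.round(at(c,d["point"],z),0))
s=bot.get_state();print(s["ee_pos"],R.from_quat(s["orientation"]).as_matrix().round(3).tolist(),s["clock"])
E
```

```text
top [[0.02, -1.0, 0.06, 452.94], [-1.0, -0.02, -0.03, 59.56], [0.03, -0.06, -1.0, 1257.84], [0.0, 0.0, 0.0, 1.0]] 435.685667621953
top carrier 0.65 [264.1 178.1] [612.  53.   0.]
top carrier_grip 0.79 [260.9 172.6] [616.  62.  85.]
top vial_a_mid 0.55 [271.7 223.3] [481.  29.  26.]
top seat_1 0.89 [251.1 173. ] [625.  91.   6.]
top seat_1 0.86 [288.1 182. ] [602. -17.   6.]
top seat_1 0.78 [236.2 173.9] [621. 134.   6.]
top seat_1 0.64 [279.4 179. ] [610.   9.   6.]
top jar_mid 0.65 [171.2 233.2] [447. 308.  30.]
top jar_mid 0.63 [223.2 234.9] [445. 164.  30.]
top tape_mid 0.9 [162.2 177. ] [607. 344.   9.]
top box_corner 0.78 [294.9 246.2] [417. -40.   0.]
top monitor_corner 0.59 [387.4 256.8] [ 406. -220.  300.]
side [[-0.58, 0.34, -0.74, 1341.95], [0.82, 0.27, -0.51, 587.93], [0.03, -0.9, -0.43, 574.5], [0.0, 0.0, 0.0, 1.0]] 449.857384388772
side carrier 0.72 [254.1 259.1] [628.  50.   0.]
side carrier_grip 0.6 [260.1 224.5] [610.  52.  85.]
side vial_a_mid 0.59 [281.2 221.4] [474.  21.  26.]
side seat_1 0.86 [235.2 244. ] [610. -22.   6.]
side seat_1 0.75 [246.4 251.9] [622.  22.   6.]
side seat_1 0.69 [270.8 262.3] [623.  94.   6.]
side seat_1 0.65 [282.3 266.8] [622. 125.   6.]
side jar_mid 0.67 [386.9 251.3] [452. 302.  30.]
side tape_mid 0.91 [369.3 296.4] [607. 331.   9.]
side box_corner 0.8 [271.6 218.1] [433. -38.   0.]
side monitor_corner 0.65 [218.1 136.6] [684.  -2. 300.]
[ 175.71720646 -625.769528    238.71542981] [[0.963, 0.27, -0.0], [0.27, -0.963, 0.0], [-0.0, -0.0, -1.0]] 0.9
```

View pics/top0.png

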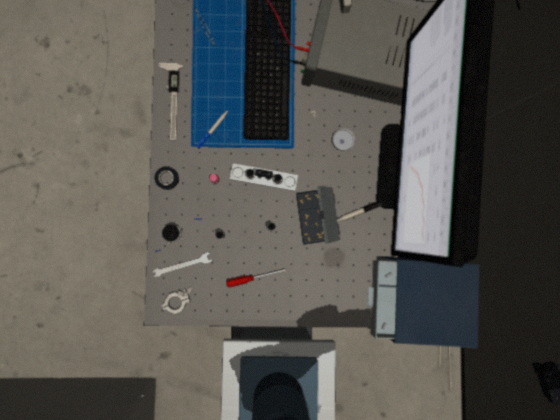

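View pics/side0.png

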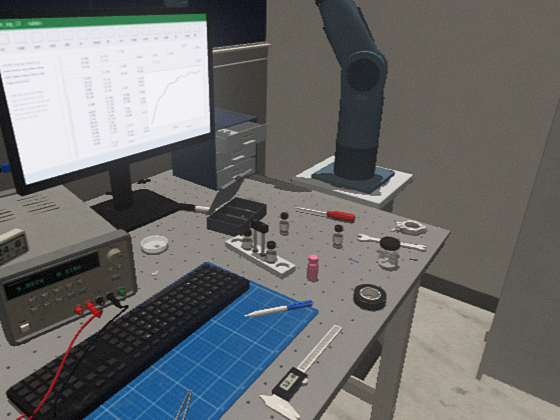

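The top view shows the carrier at (264,177) with empty seats at both ends. The loose black-capped vials are at (271,225) and (220,233), the jar is at (171,232) and the tape at (167,177). A pink look-alike stands at (214,178) in the top view and (313,268) in the side view.

Candidates for the loose vials are the side-view items at (284,222), (338,235) and the pink one at (313,268). The first two fit, since they have black caps and stand in the row of three with the jar. I'll confirm this in an enlarged crop and triangulate.

```bash
python3 - <<'E'
from h import *
t=cv2.imread("pics/top0.png")[150:260,150:320];s=cv2.imread("pics/side0.png")[195:305,210:410]
t=cv2.resize(t,None,fx=2.7,fy=2.7,interpolation=3);s=cv2.resize(s,None,fx=2.7,fy=2.7,interpolation=3)
w=max(t.shape[1],s.shape[1]);f=lambda a:cv2.copyMakeBorder(a,0,0,0,w-a.shape[1],0)
cv2.imwrite("pics/crop.png",np.vstack([f(t),f(s)]))
for c in("top","side"):
  for fn in(bot.boxes_of,bot.mark_of):
    for d in fn(c,"vial_a_mid"): print(c,fn.__name__,round(d["confidence"],2),np.round(d["point"],1),np.round(at(c,d["point"],26),0),np.round(at(c,d["point"],32),0))
for n,a,b in(("grip",(260.9,172.6),(260.1,224.5)),("s1",(288.1,182),(235.2,244)),("s2",(279.4,179),(246.4,251.9)),("s3",(251.1,173),(270.8,262.3)),("s4",(236.2,173.9),(282.3,266.8)),("mon",(387.4,256.8),(218.1,136.6)),("va",(271.7,223.3),(281.2,221.4)),("jar",(171.2,233.2),(386.9,251.3))):
  print(n,*tri(a,b))
E
```

```text
top call 0.55 [271.7 223.3] [481.  29.  26.] [481.  29.  32.]
side call 0.55 [284.8 220.4] [464.  25.  26.] [473.  31.  32.]
side call 0.59 [281.2 221.4] [474.  21.  26.] [484.  27.  32.]
grip [616.59533971  60.40551204  90.287705  ] 4.9330150698507556
s1 [604.56156072 -20.48454227   3.57561663] 9.312520304915921
s2 [609.71335014  10.06798457  -4.10091881] 4.076597825806453
s3 [623.97846038  92.5159082    6.1448856 ] 3.8504209054252225
s4 [623.03556972 130.44466896   8.20381989] 7.426774102465694
mon [ 400.88811055 -255.15221365  182.08373744] 0.9688730752078102
va [481.42578952  27.70009247  31.11088362] 3.1827038161407786
jar [448.79063807 304.99350103  29.93442063] 7.4804142876976405
```

View pics/crop.png

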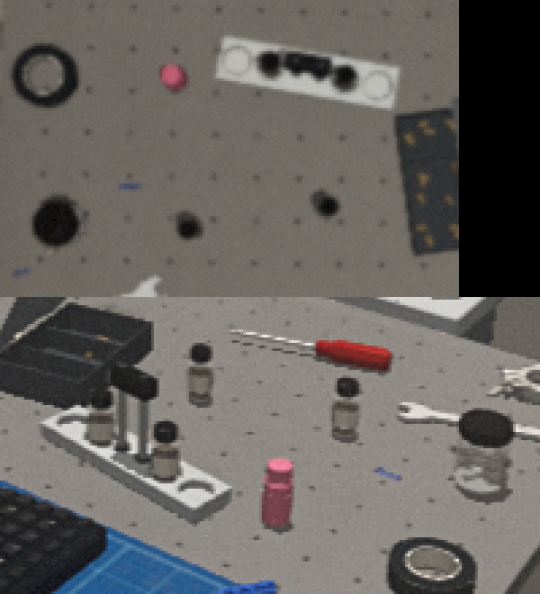

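The crop shows the two black-capped glass vials, in top-view pixels at (271,226) and (220,234). The pink one at (214,178) is not wanted. The carrier's empty end seats are at (290,182) and (237.5,172.6).

```bash
python3 - <<'E'
from h import *
for n,a,b in(("v1",(270.7,226.3),(284,215.4)),("v2",(220.2,234),(338.5,228.7))):
  print(n,at("top",a,50).round(1),tri(a,b),at("side",b,46).round(1))
print("s1",at("top",(290,181.9),10),"s4",at("top",(237.4,172.6),10))
print("side s4",at("side",(210+198/2.7,195+193/2.7),10),"s1",at("side",(210+75/2.7,195+128/2.7),10))
print([at("top",p,50).round(1) for p in((250+.0,172.8),(277.8,178.4))])
E
python3 -m pendant '{"jaw":[1,1,1,1,1,1],"delta_pos":[[0,0,-4],[0,0,-4],[0,0,-4],[0,0,-4],[0,0,-2],[0,0,0]],"delta_rot":[[0,0,0],[0,0,0],[0,0,0],[0,0,0],[0,0,0],[0,0,0]]}'
```

```text
v1 [471.8  32.1  50. ] (array([472.87227748,  30.39482014,  45.88212183]), np.float64(3.8376284140289982)) [474.   28.8  46. ]
v2 [447.8 170.8  50. ] (array([447.44713284, 171.91395778,  43.88594038]), np.float64(1.2461811635499227)) [450.6 174.1  46. ]
s1 [601.45348593 -21.78718501  10.        ] s4 [624.66485809 130.14006797  10.        ]
side s4 [624.70134713 129.82306392  10.        ] s1 [605.13997959 -17.7708805   10.        ]
[array([619.5,  92.9,  50. ]), array([605.7,  15.1,  50. ])]
clock: 1.6
ee_pos: [176.3, -627.7, 425.0]
orientation: [0.991, 0.136, 0.001, 0.005]
ft_force: [-0.1, 0.0, 0.7]
width: 88.1
gripper_force: 0.0
```

```bash
python3 -m pendant '{"jaw":[1,1,1,1,1,1,1],"delta_pos":[[0,0,-2],[0,0,-2],[0,0,-2],[0,0,-2],[0,0,0],[0,0,0],[0,0,0]],"delta_rot":[[0,0,0.12],[0,0,0.12],[0,0,0.12],[0,0,0.12],[0,0,0.12],[0,0,0.12],[0,0,0.12]]}'
python3 -m pendant '{"jaw":[1,1,1,1,1,1,1,1],"delta_pos":[[-2.8,-2.4,0],[-2.8,-2.4,0],[-2.8,-2.4,0],[-2.8,-2.4,0],[-2.8,-2.4,0],[-2.8,-2.4,0],[-2.8,-2.4,0],[0,0,0]],"delta_rot":[[0,0,0],[0,0,0],[0,0,0],[0,0,0],[0,0,0],[0,0,0],[0,0,0],[0,0,0]]}'
python3 -c "
from h import *
s=bot.get_state();print(s['q'].round(2) if hasattr(s['q'],'round') else s['q'],R.from_quat(s['orientation']).as_matrix().round(3).tolist())"
```

```text
clock: 2.18
ee_pos: [175.8, -625.7, 497.9]
orientation: [0.959, -0.282, -0.0, -0.0]
ft_force: [-0.4, -0.4, -0.3]
width: 87.9
gripper_force: 0.0
clock: 2.85
ee_pos: [98.6, -374.2, 498.8]
orientation: [0.96, -0.279, 0.0, -0.0]
ft_force: [-0.1, -1.5, 0.1]
width: 88.0
gripper_force: 0.0
[ 1.07 -0.13  0.11  1.75  0.01  1.52 -0.96] [[0.844, -0.536, 0.001], [-0.536, -0.844, 0.001], [0.0, -0.001, -1.0]]
```

```bash
python3 -m pendant '{"jaw":[1,1,1,1,1,1,1,1,1,1],"delta_pos":[[2,-3.35,0],[2,-3.35,0],[2,-3.35,0],[2,-3.35,0],[0.35,-3.55,0],[0.35,-3.55,0],[0.35,-3.55,0],[0.35,-3.55,0],[0.35,-3.55,0],[0,0,0]],"delta_rot":[[0,0,0],[0,0,0],[0,0,0],[0,0,0],[0,0,0],[0,0,0],[0,0,0],[0,0,0],[0,0,0],[0,0,0]]}'
python3 -m pendant '{"jaw":[1,1,1,1,1,1,1],"delta_pos":[[-0.8,-3.45,0],[-0.8,-3.45,0],[-0.8,-3.45,0],[-0.8,-3.45,0],[-0.8,-3.45,0],[-0.8,-3.45,0],[0,0,0]],"delta_rot":[[0,0,0],[0,0,0],[0,0,0],[0,0,0],[0,0,0],[0,0,0],[0,0,0]]}'
python3 -m pendant '{"jaw":[1,1,1,1,1,1,1,1,1,1,1,1],"delta_pos":[[0,0,2],[0,0,2],[0,0,2],[0,0,2],[0,0,2],[0,0,2],[0,0,2],[0,0,2],[0,0,2],[0,0,2],[0,0,2],[0,0,0]],"delta_rot":[[0,0,-0.125],[0,0,-0.125],[0,0,-0.125],[0,0,-0.125],[0,0,-0.125],[0,0,-0.125],[0,0,-0.125],[0,0,-0.125],[0,0,-0.125],[0,0,-0.125],[0,0,-0.125],[0,0,-0.125]]}'
python3 -c "
from h import *
s=bot.get_state();print(s['q'],R.from_quat(s['orientation']).as_matrix().round(3).tolist())"
```

```text
clock: 3.68
ee_pos: [353.3, -162.5, 498.1]
orientation: [0.962, -0.274, 0.0, -0.001]
ft_force: [-0.2, -0.4, 0.0]
width: 88.3
gripper_force: 0.0
clock: 4.27
ee_pos: [421.1, 38.6, 498.2]
orientation: [0.962, -0.275, -0.0, -0.002]
ft_force: [-1.4, -0.2, 0.2]
width: 88.0
gripper_force: 0.0
clock: 5.27
ee_pos: [417.9, 31.1, 274.9]
orientation: [0.892, 0.453, -0.003, -0.002]
ft_force: [-0.4, 0.3, -0.6]
width: 88.1
gripper_force: 0.0
[ 0.52155067  0.15940443 -0.75989784  2.03036147  0.12754417  1.00532157
 -0.93215635] [[0.59, 0.807, -0.007], [0.808, -0.59, 0.0], [-0.004, -0.006, -1.0]]
```

```bash
python3 -m pendant '{"jaw":[1,1,1,1,1,1,1,1,1],"delta_pos":[[0,0,2],[0,0,2],[0,0,2],[0,0,2],[0.1,2.7,2],[0.1,2.7,2],[0.3,0,1],[0.2,0,1],[0,0,0]],"delta_rot":[[0,0,-0.12],[0,0,-0.12],[0,0,-0.12],[0,0,-0.12],[0,0,0],[0,0,0],[0,0,0],[0,0,0],[0,0,0]]}'
cat > look.py <<'E'
from h import *
import sys
s=bot.get_state();M=R.from_quat(s["orientation"]).as_matrix();print("tcp",np.round(s["ee_pos"],1),M.round(3).tolist(),s["clock"])
ims=[]
for c,p in(("top",None),("side",None)):
    im=bot.capture(c)[:,:,::-1].copy()
    x,y=(180,140) if c=="top" else (200,160)
    ims.append(cv2.resize(im[y:y+120,x:x+150],None,fx=2.6,fy=2.6*1.5 if 0 else 2.6,interpolation=3))
    print(c,"tcp px",proj(c,s["ee_pos"]).round(1))
cv2.imwrite(sys.argv[1],np.hstack(ims))
E
python3 look.py pics/a.png
```

```text
clock: 6.02
ee_pos: [472.8, 30.8, 136.7]
orientation: [0.76, 0.65, -0.001, -0.002]
ft_force: [-0.4, -0.5, 0.1]
width: 88.1
gripper_force: 0.0
tcp [472.8  30.8 136.7] [[0.155, 0.988, -0.004], [0.988, -0.155, 0.0], [-0.0, -0.004, -1.0]] 6.0167
top tcp px [272.  225.4]
side tcp px [286.3 183. ]
```

View pics/a.png

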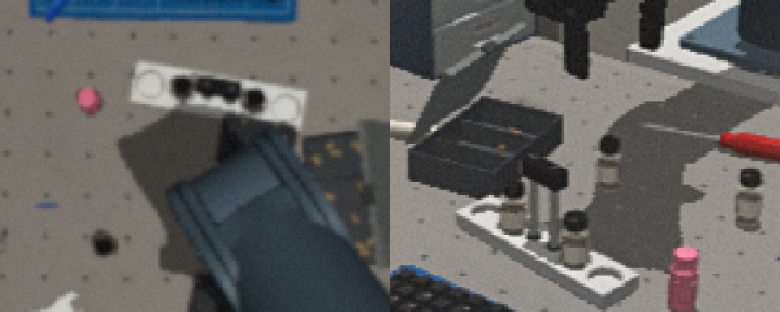

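Side view: the fingertips straddle vial 1. The fingertip midpoint is about (286,183) and the vial cap is at (284,215), straight below, so I descend and grip.

```bash
python3 -m pendant '{"jaw":[1,1,1,1,1,1,0,0,0,0,0,0],"delta_pos":[[0,0,3],[0,0,3],[0,0,3],[0,0,2],[0,0,1],[0,0,0],[0,0,0],[0,0,0],[0,0,0],[0,0,0],[0,0,0],[0,0,0]],"delta_rot":[[0,0,0],[0,0,0],[0,0,0],[0,0,0],[0,0,0],[0,0,0],[0,0,0],[0,0,0],[0,0,0],[0,0,0],[0,0,0],[0,0,0]]}' 12
python3 -m pendant '{"jaw":[0,0,0,0,0,0],"delta_pos":[[0,0,0],[0,0,0],[0,0,0],[0,0,0],[0,0,0],[0,0,0]],"delta_rot":[[0,0,0],[0,0,0],[0,0,0],[0,0,0],[0,0,0],[0,0,0]]}'
```

```text
clock: 7.12
ee_pos: [475.1, 30.6, 19.1]
orientation: [0.76, 0.649, 0.0, 0.0]
ft_force: [0.8, 0.1, -1.0]
width: 50.0
gripper_force: 0.0
clock: 7.62
ee_pos: [474.7, 30.7, 18.7]
orientation: [0.76, 0.65, -0.0, -0.0]
ft_force: [0.9, -1.1, -0.3]
width: 23.2
gripper_force: 12.0
```

```bash
python3 -m pendant '{"jaw":[0,0,0,0,0,0],"delta_pos":[[0,0,-2],[0,0,-3],[0,0,-3],[0,0,-2],[0,0,0],[0,0,0]],"delta_rot":[[0,0,0],[0,0,0],[0,0,0],[0,0,0],[0,0,0],[0,0,0]]}'
cat > meas.py <<'E'
from h import *
from scipy.optimize import least_squares
obs=[]  # (cam, local y, local z, pixel)
L=[-76,-40,40,76]
p0=np.array([613.5,55,np.radians(-8)])
def pt(p,y,z): c,s=np.cos(p[2]),np.sin(p[2]); return np.array([p[0]-s*y,p[1]+c*y,z])
for k in range(5):
  for c in("top","side"):
    bot.capture(c)
    for n,cand in(("seat_1",[(l,6) for l in L]),("vial_c_mid",[(-40,32),(40,32)]),("carrier_grip",[(0,85)])):
      for d in bot.mark_of(c,n):
        e=[np.linalg.norm(proj(c,pt(p0,*q))-d["point"]) for q in cand];i=int(np.argmin(e))
        if e[i]<6: obs.append((c,n,*cand[i],np.array(d["point"])))
def fit(o):
  f=lambda p:np.concatenate([proj(c,pt(p,y,z))-px for c,n,y,z,px in o])
  return least_squares(f,p0,loss="soft_l1",x_scale=[1,1,.01]).x
for nm,o in(("all",obs),("top",[q for q in obs if q[0]=="top"]),("side",[q for q in obs if q[0]=="side"])):
  p=fit(o);print(nm,len(o),p[:2].round(1),np.degrees(p[2]).round(2),"s1",pt(p,-76,6).round(1),"s4",pt(p,76,6).round(1))
p=fit(obs)
for c in("top","side"):
  for y,z in[(l,6) for l in L]+[(-40,32),(40,32),(0,85)]:
    r=[q[4]-proj(c,pt(p,y,z)) for q in obs if q[0]==c and q[2:4]==(y,z)]
    if r: print(c,y,z,len(r),np.mean(r,0).round(2),np.std(r,0).round(2))
s=bot.get_state();print(np.round(s["ee_pos"],1),s["clock"])
E
python3 meas.py
```

```text
clock: 8.12
ee_pos: [475.4, 30.4, 119.4]
orientation: [0.761, 0.649, 0.001, 0.001]
ft_force: [0.7, -0.3, -0.9]
width: 23.2
gripper_force: 12.0
all 54 [616.6  54.1] -8.74 s1 [605.1 -21.    6. ] s4 [628.2 129.2   6. ]
top 28 [615.6  56.1] -8.63 s1 [604.2 -19.1   6. ] s4 [627.  131.2   6. ]
side 26 [616.9  52.4] -8.33 s1 [605.9 -22.8   6. ] s4 [627.9 127.6   6. ]Traceback (most recent call last):
  File "meas.py", line 19, in <module>
    p=fit(obs)
  File "meas.py", line 16, in fit
    return least_squares(f,p0,loss="soft_l1",x_scale=[1,1,.01]).x
           ~~~~~~~~~~~~~^^^^^^^^^^^^^^^^^^^^^^^^^^^^^^^^^^^^^^^
    return func(*args, **kwargs)
    result = trf(vector_fun.fun, vector_fun.jac, x0, f0, J0, lb, ub, ftol, xtol,
                 gtol, max_nfev, x_scale, loss_function, tr_solver,
                 tr_options.copy(), verbose, callback=callback_wrapped)
    return trf_no_bounds(
        fun, jac, x0, f0, J0, ftol, xtol, gtol, max_nfev, x_scale,
        loss_function, tr_solver, tr_options, verbose, callback=callback)
    J = jac(x)
    self._update_jac()
    ~~~~~~~~~~~~~~~~^^
   
[... 621 characters left out ...]
0 for f_eval in f_evals]
                                    ^^^^^^^
    f = np.atleast_1d(self.fun(x, *self.args, **self.kwargs))
                      ~~~~~~~~^^^^^^^^^^^^^^^^^^^^^^^^^^^^^^
    return np.atleast_1d(self.fun(x))
                         ~~~~~~~~^^^
    return self.f(x, *self.args, **self.kwargs)
           ~~~~~~^^^^^^^^^^^^^^^^^^^^^^^^^^^^^^
  File "meas.py", line 15, in <lambda>
    f=lambda p:np.concatenate([proj(c,pt(p,y,z))-px for c,n,y,z,px in o])
                               ~~~~^^^^^^^^^^^^^
  File "h.py", line 11, in proj
    c=bot.camera_info(cam);K=np.array([[c["fx"],0,c["cx"]],[0,c["fy"],c["cy"]],[0,0,1]])
ValueError: time passes only in moves, steps and waits
```

```bash
sed -i 's/^def ray/import functools\nci=functools.lru_cache(bot.camera_info)\ndef ray/; s/c=bot.camera_info(cam)/c=ci(cam)/' h.py
python3 - <<'E'
from h import *
s=bot.get_state();print(s["ee_pos"])
for c in("top","side"):
    m=np.mean([bot.capture(c).astype(float) for _ in range(6)],0)
    np.save(f"m_{c}.npy",m)
m=np.load("m_top.npy").mean(2)[155:200,220:310]
u=cv2.resize(m,None,fx=8,fy=8,interpolation=cv2.INTER_CUBIC)
print("levels",np.percentile(m,[10,50,90,98]).round())
for th in(130,145,160):
    cs,_=cv2.findContours((u>th).astype(np.uint8),0,2);k=max(cs,key=cv2.contourArea)
    b=cv2.boxPoints(cv2.minAreaRect(k));px=(b+.5)/8-.5+[220,155]
    w=np.array([at("top",p,14) for p in px])[:,:2];e=[np.linalg.norm(w[i]-w[(i+1)%4]) for i in range(4)]
    i=int(np.argmax(e));d=w[(i+1)%4]-w[i];d*=np.sign(d[1]);print(th,w.mean(0).round(1),np.round(e,1),"yaw",np.degrees(np.arctan2(-d[0],d[1])).round(2))
t=np.load("m_side.npy")[160:280,200:300];cv2.imwrite("pics/b.png",cv2.resize(t[:,:,::-1],None,fx=5,fy=5,interpolation=2))
E
```

```text
[474.77191728  30.63963895 118.69100642]
levels [ 47. 116. 177. 200.]
130 [615.7  54.5] [ 50.7 197.   50.9 196.6] yaw -8.11
145 [623.3 108.6] [48.  84.2 48.1 84. ] yaw -8.81
160 [624.7 118. ] [46.1 62.7 46.1 62.6] yaw -8.98[ WARN:0@14.537] global loadsave.cpp:1063 imwrite_ Unsupported depth image for selected encoder is fallbacked to CV_8U.
```

View pics/b.png

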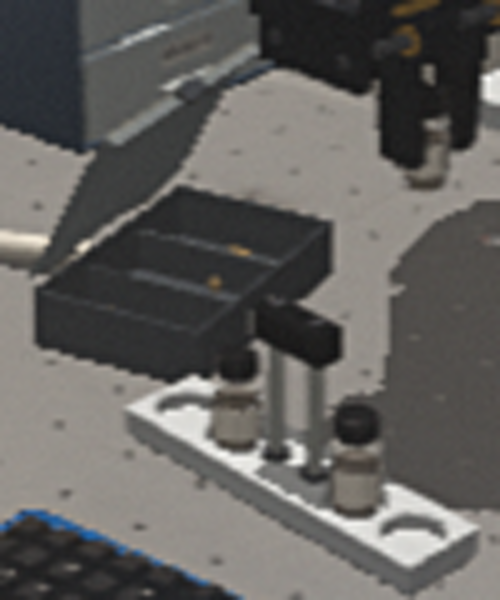

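The side crop shows vial 1 upright between the fingers, its base at about (285,195), and both end seats free. I'll check the side-view bias against the held vial and the plate corners.

```bash
python3 - <<'E'
from h import *
f=lambda x,y:((x+.5)/5-.5+200,(y+.5)/5-.5+160)
print("held base obs",f(428,178),"pred",proj("side",(474.8,30.6,100.2)))
for n,q in(("+x... right",(477,527)),("left",(127,407)),("front",(410,572)),("top-left-back",(200,378))): print(n,at("side",f(*q),14).round(1))
import math
c,s=math.cos(math.radians(-8.5)),math.sin(math.radians(-8.5))
for lx,ly in((23,95),(-23,95),(23,-95),(-23,-95)): print(lx,ly,round(615.7+c*lx-s*ly,1),round(54.5+s*lx+c*ly,1))
# held vial network in side
print([ (d["point"],round(d["confidence"],2)) for d in bot.mark_of("side","vial_a_mid")],"pred mid",proj("side",(474.8,30.6,126.2)))
E
```

```text
held base obs (285.2, 195.2) pred [285.20040782 196.58567203]
+x... right [608.9 150.6  14. ]
left [624.2 -42.3  14. ]
front [656.3 146.4  14. ]
top-left-back [580.3 -32.1  14. ]
23 95 652.5 145.1
-23 95 607.0 151.9
23 -95 624.4 -42.9
-23 -95 578.9 -36.1
[([285.9, 187.2], 0.45)] pred mid [285.59895353 187.13136766]
```

Side and top agree within about 1 to 2 mm: carrier centre is about (616,54.5) with yaw −8.5°. Next I carry vial 1 over seat_1.

```bash
python3 -m pendant '{"jaw":[0,0,0,0,0,0,0,0,0,0],"delta_pos":[[-0.6,2.7,0],[-0.6,2.7,0],[-0.6,2.7,0],[-0.6,2.7,0],[-0.65,2.84,0],[0,0,2],[0,0,2],[0,0,2],[0,0,1],[0,0,0]],"delta_rot":[[0,0,0],[0,0,0],[0,0,0],[0,0,0],[0,0,0],[0,0,0],[0,0,0],[0,0,0],[0,0,0],[0,0,0]]}'
python3 - <<'E'
from h import *
s=bot.get_state();print(s["ee_pos"],R.from_quat(s["orientation"]).as_matrix().round(3).tolist())
m=np.mean([bot.capture("side").astype(float) for _ in range(5)],0)[200:300,200:310].astype(np.uint8)
cv2.imwrite("pics/c.png",cv2.resize(m[:,:,::-1],None,fx=5,fy=5,interpolation=2))
b=np.array(s["ee_pos"])-[0,0,18.6];print("pred base",proj("side",b),"below seat1",proj("side",(604.8,-20.7,6)))
E
```

```text
clock: 11.6
ee_pos: [602.9, -20.9, 46.4]
orientation: [0.76, 0.65, -0.002, -0.001]
ft_force: [-0.5, 0.7, -0.7]
width: 23.3
gripper_force: 12.0
[602.93915308 -20.90647757  46.4100364 ] [[0.156, 0.988, -0.004], [0.988, -0.156, -0.0], [-0.001, -0.004, -1.0]]
pred base [237.29744699 235.32544358] below seat1 [236.94924137 243.38586666]
```

View pics/c.png

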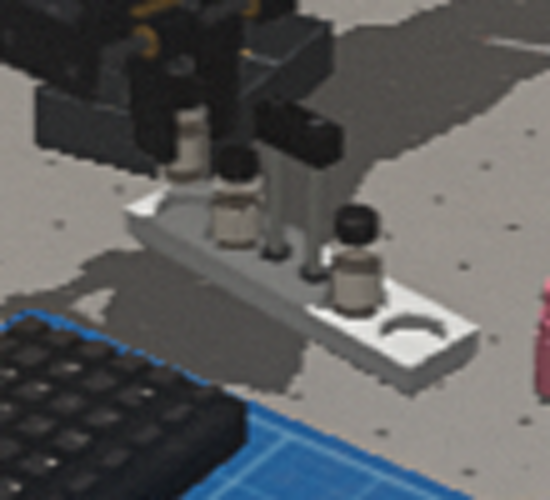

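Vial 1's base at about (237,235) sits over seat_1 as predicted. I shift +2 mm and lower it while watching the force.

```bash
python3 -m pendant '{"jaw":[0,0,0,0,0,0],"delta_pos":[[0,0.2,0.5],[0,0,0.5],[0,0,0.4],[0,0,0.2],[0,0,0.2],[0,0,0]],"delta_rot":[[0,0,0],[0,0,0],[0,0,0],[0,0,0],[0,0,0],[0,0,0]]}'
python3 -m pendant '{"jaw":[0,0,0,0],"delta_pos":[[0,0,0.2],[0,0,0.1],[0,0,0],[0,0,0]],"delta_rot":[[0,0,0],[0,0,0],[0,0,0],[0,0,0]]}'
```

```text
clock: 12.35
ee_pos: [606.3, -21.1, 30.1]
orientation: [0.76, 0.65, -0.0, -0.0]
ft_force: [-0.7, -0.1, -1.3]
width: 23.0
gripper_force: 12.0
clock: 12.68
ee_pos: [606.5, -21.0, 27.6]
orientation: [0.76, 0.65, -0.0, -0.0]
ft_force: [-0.8, 0.6, -0.1]
width: 23.1
gripper_force: 12.0
```

```bash
python3 -m pendant '{"jaw":[0,0,0,0.4,0.45,0.45,0.45,0.45],"delta_pos":[[0,0,0.2],[0,0,0.1],[0,0,0],[0,0,0],[0,0,0],[0,0,0],[0,0,0],[0,0,0]],"delta_rot":[[0,0,0],[0,0,0],[0,0,0],[0,0,0],[0,0,0],[0,0,0],[0,0,0],[0,0,0]]}'
python3 -m pendant '{"jaw":[0.5,0.5,0.5,0.5,0.5,0.6,1],"delta_pos":[[0,0,0],[0,0,-2],[0,0,-3],[0,0,-3],[0,0,-3],[0,0,-2],[0,0,0]],"delta_rot":[[0,0,0],[0,0,0],[0,0,0],[0,0,0],[0,0,0],[0,0,0],[0,0,0]]}'
```

```text
clock: 13.35
ee_pos: [606.9, -21.2, 24.8]
orientation: [0.76, 0.649, 0.0, 0.0]
ft_force: [0.2, 0.2, 0.2]
width: 39.4
gripper_force: 0.0
clock: 13.93
ee_pos: [609.5, -20.6, 159.4]
orientation: [0.76, 0.649, 0.003, 0.002]
ft_force: [0.8, 0.4, 0.7]
width: 55.2
gripper_force: 0.0
```

```bash
python3 -m pendant '{"jaw":[1,1,1,1,1,1,1,1,1],"delta_pos":[[2.38,-2.67,0],[2.38,-2.67,0],[2.38,-2.67,0],[2.38,-2.67,0],[2.38,-2.67,0],[2.38,-2.67,0],[2.38,-2.67,0],[0,0,0],[0,0,0]],"delta_rot":[[0,0,0],[0,0,0],[0,0,0],[0,0,0],[0,0,0],[0,0,0],[0,0,0],[0,0,0],[0,0,0]]}'
python3 - <<'E'
from h import *
s=bot.get_state();print(s["ee_pos"],R.from_quat(s["orientation"]).as_matrix().round(3).tolist())
for k in range(4):
  im=bot.capture("side")
  print([(np.round(d["point"],1).tolist(),round(d["confidence"],2),at("side",d["point"],26).round(0)[:2].tolist()) for d in bot.mark_of("side","vial_a_mid")])
print("exp v2 mid",proj("side",(448.5,172.5,26)),"seat1 mid",proj("side",(604.8,-20.7,32)))
cv2.imwrite("pics/d.png",cv2.resize(im[160:280,210:370,::-1],None,fx=4,fy=4,interpolation=2))
E
```

```text
clock: 14.68
ee_pos: [446.7, 174.1, 154.4]
orientation: [0.759, 0.651, -0.0, -0.0]
ft_force: [0.7, -0.1, 0.3]
width: 88.0
gripper_force: 0.0
[446.69845917 174.0879869  154.38269275] [[0.152, 0.988, -0.001], [0.988, -0.152, -0.0], [-0.0, -0.001, -1.0]]
[([235.6, 236.1], 0.51, [606.0, -24.0])]
[([234.2, 234.6], 0.69, [602.0, -31.0]), ([338.4, 234.8], 0.51, [445.0, 173.0])]
[([233.2, 234.9], 0.5, [605.0, -32.0])]
[([235.9, 233.9], 0.71, [597.0, -30.0])]
exp v2 mid [337.61280585 235.2670509 ] seat1 mid [236.86437383 234.15074285]
```

View pics/d.png

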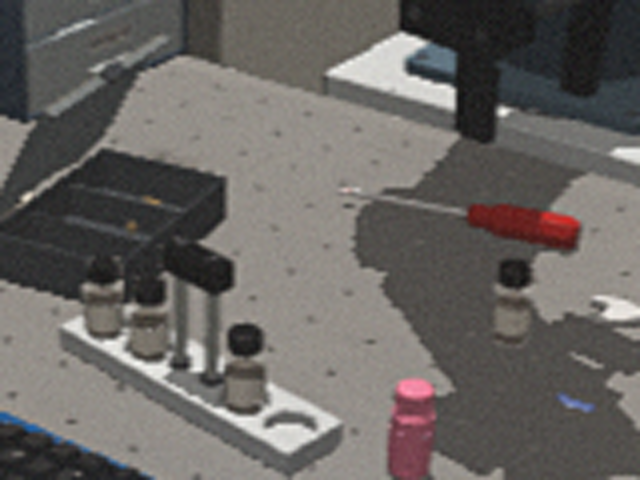

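Vial 1 stands upright in seat_1, at about (236,234) in the side view. Vial 2, at about (338,235), stands under the fingers, so I descend and grip it.

```bash
python3 -m pendant '{"jaw":[1,1,1,1,1,1,1,0,0,0,0,0],"delta_pos":[[-0.1,0.1,3],[0,0,3],[0,0,3],[0,0,3],[0,0,1],[0,0,0.6],[0,0,0],[0,0,0],[0,0,0],[0,0,0],[0,0,0],[0,0,0]],"delta_rot":[[0,0,0],[0,0,0],[0,0,0],[0,0,0],[0,0,0],[0,0,0],[0,0,0],[0,0,0],[0,0,0],[0,0,0],[0,0,0],[0,0,0]]}' 12
python3 -m pendant '{"jaw":[0,0,0,0,0,0,0],"delta_pos":[[0,0,0],[0,0,0],[0,0,0],[0,0,0],[0,0,0],[0,0,0],[0,0,0]],"delta_rot":[[0,0,0],[0,0,0],[0,0,0],[0,0,0],[0,0,0],[0,0,0],[0,0,0]]}'
```

```text
clock: 16.08
ee_pos: [449.5, 171.5, 19.3]
orientation: [0.76, 0.649, 0.001, 0.0]
ft_force: [0.6, -0.2, 0.2]
width: 56.6
gripper_force: 0.0
clock: 16.67
ee_pos: [448.9, 171.5, 18.7]
orientation: [0.76, 0.65, -0.0, -0.0]
ft_force: [0.3, 0.5, 0.5]
width: 23.0
gripper_force: 12.0
```

```bash
python3 -m pendant '{"jaw":[0,0,0,0,0,0,0,0,0,0,0,0],"delta_pos":[[0,0,-2],[0,0,-3],[0,0,-3],[0,0,-2],[-0.28,3.65,0],[-0.28,3.65,0],[-0.28,3.65,0],[-0.28,3.65,0],[-0.28,3.65,0],[0,0,3],[0,0,3],[0,0,1]],"delta_rot":[[0,0,0],[0,0,0],[0,0,0],[0,0,0],[0,0,0],[0,0,0],[0,0,0],[0,0,0],[0,0,0],[0,0,0],[0,0,0],[0,0,0]]}'
python3 -m pendant '{"jaw":[0,0],"delta_pos":[[0,0,0],[0,0,0]],"delta_rot":[[0,0,0],[0,0,0]]}'
python3 - <<'E'
from h import *
s=bot.get_state();print(s["ee_pos"],R.from_quat(s["orientation"]).as_matrix().round(3).tolist())
m=np.mean([bot.capture("side").astype(float) for _ in range(5)],0)[195:295,210:320].astype(np.uint8)
cv2.imwrite("pics/e.png",cv2.resize(m[:,:,::-1],None,fx=5,fy=5,interpolation=2))
b=np.array(s["ee_pos"])-[0,0,18.7];q=lambda p:((proj("side",p)-[210,195]+.5)*5-.5).round(0)
print("crop px: base",q(b),"seat4",q((627.2,129.7,6)),"rim",q((627.2,129.7,14)))
E
```

```text
clock: 17.67
ee_pos: [624.8, 127.8, 44.4]
orientation: [0.761, 0.649, -0.003, -0.001]
ft_force: [-1.2, -0.4, -1.5]
width: 23.4
gripper_force: 12.0
clock: 17.83
ee_pos: [626.6, 129.6, 49.0]
orientation: [0.76, 0.65, -0.0, -0.0]
ft_force: [0.1, 0.1, 1.4]
width: 23.4
gripper_force: 12.0
[626.57828476 129.62969541  48.95078525] [[0.156, 0.988, -0.001], [0.988, -0.156, 0.0], [0.0, -0.001, -1.0]]
crop px: base [368. 323.] seat4 [365. 369.] rim [366. 354.]
```

View pics/e.png

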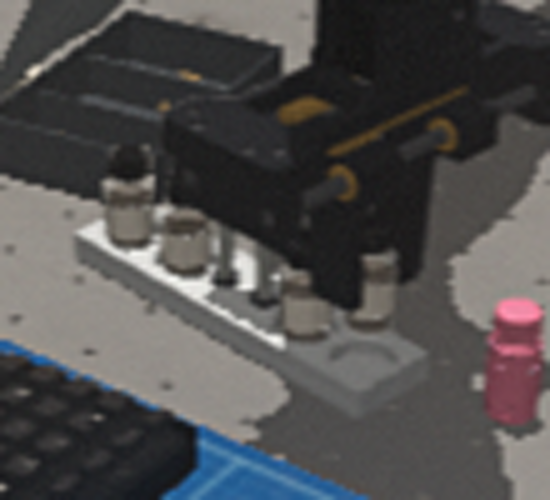

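Vial 2 hangs about 30 mm above seat_4: its base is at crop (371,321) and the rim centre at about (365,355). I nudge it −1 mm and lower.

```bash
python3 -m pendant '{"jaw":[0,0,0,0,0,0,0],"delta_pos":[[-0.1,0.05,0.5],[0,0,0.5],[0,0,0.5],[0,0,0.3],[0,0,0.2],[0,0,0],[0,0,0]],"delta_rot":[[0,0,0],[0,0,0],[0,0,0],[0,0,0],[0,0,0],[0,0,0],[0,0,0]]}'
python3 -m pendant '{"jaw":[0,0,0,0],"delta_pos":[[0,0,0.2],[0,0,0],[0,0,0],[0,0,0]],"delta_rot":[[0,0,0],[0,0,0],[0,0,0],[0,0,0]]}'
```

```text
clock: 18.67
ee_pos: [627.3, 128.2, 28.5]
orientation: [0.76, 0.65, -0.0, -0.0]
ft_force: [0.5, -0.7, -0.3]
width: 23.3
gripper_force: 12.0
clock: 19.0
ee_pos: [627.4, 128.1, 26.8]
orientation: [0.76, 0.649, 0.0, 0.0]
ft_force: [-0.3, 0.1, -0.3]
width: 23.0
gripper_force: 12.0
```

```bash
python3 -m pendant '{"jaw":[0,0,0.4,0.45,0.45,0.45,0.45,0.5],"delta_pos":[[0,0,0.15],[0,0,0],[0,0,0],[0,0,0],[0,0,0],[0,0,0],[0,0,0],[0,0,0]],"delta_rot":[[0,0,0],[0,0,0],[0,0,0],[0,0,0],[0,0,0],[0,0,0],[0,0,0],[0,0,0]]}'
python3 -m pendant '{"jaw":[0.5,0.5,0.5,0.5,0.5,0.6,1,1],"delta_pos":[[0,0,-2],[0,0,-3],[0,0,-3],[0,0,-3],[0,0,-3],[0,0,-2],[-2.5,0,0],[0,0,0]],"delta_rot":[[0,0,0],[0,0,0],[0,0,0],[0,0,0],[0,0,0],[0,0,0],[0,0,0],[0,0,0]]}'
python3 - <<'E'
from h import *
s=bot.get_state();print(s["ee_pos"],R.from_quat(s["orientation"]).as_matrix().round(3).tolist())
m=np.mean([bot.capture("side").astype(float) for _ in range(5)],0)[175:295,210:320].astype(np.uint8)
cv2.imwrite("pics/f.png",cv2.resize(m[:,:,::-1],None,fx=5,fy=5,interpolation=2))
q=lambda p:((proj("side",p)-[210,175]+.5)*5-.5).round(0)
print("crop px: grip",q((616,54.5,85)),"tcp",q(s["ee_pos"]))
E
```

```text
clock: 19.67
ee_pos: [627.4, 128.1, 25.2]
orientation: [0.76, 0.649, 0.0, -0.0]
ft_force: [0.1, -1.1, -0.9]
width: 43.2
gripper_force: 0.0
clock: 20.33
ee_pos: [624.4, 99.0, 186.4]
orientation: [0.762, 0.648, -0.0, 0.002]
ft_force: [0.6, -2.4, -1.0]
width: 61.9
gripper_force: 0.0
[624.42532492  99.03868709 186.40450095] [[0.16, 0.987, 0.002], [0.987, -0.16, -0.003], [-0.003, 0.003, -1.0]]
crop px: grip [248. 256.] tcp [324.  83.]
```

View pics/f.png

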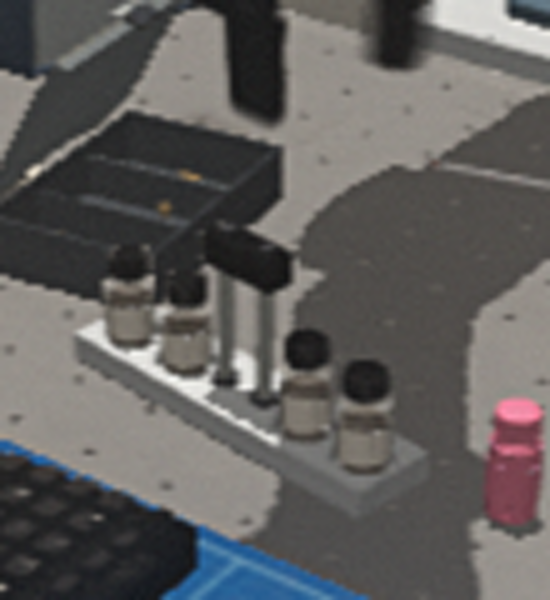

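All four vials stand upright in their seats; the grip bar shows at crop (248,258), as predicted. I go over it next.

```bash
python3 -m pendant '{"jaw":[1,1,1,1,1,1,1,1],"delta_pos":[[-2.5,0,0],[-2.45,0.03,0],[0,0,3],[0,0,3],[0,0,1],[0,0,0],[0,0,0],[0,0,0]],"delta_rot":[[0,0,0],[0,0,0],[0,0,0],[0,0,0],[0,0,0],[0,0,0],[0,0,0],[0,0,0]]}'
python3 - <<'E'
from h import *
s=bot.get_state();print(s["ee_pos"],R.from_quat(s["orientation"]).as_matrix().round(4).tolist())
o=[]
for k in range(4):
  bot.capture("side");o+=[d["point"] for d in bot.mark_of("side","carrier_grip") if d["confidence"]>.4]
o=np.median(o,0);print(o,at("side",o,85))
E
```

```text
clock: 21.25
ee_pos: [617.0, 55.7, 116.7]
orientation: [0.76, 0.65, 0.001, 0.0]
ft_force: [0.6, 1.1, 0.1]
width: 88.3
gripper_force: 0.0
[617.01412924  55.69654972 116.6608688 ] [[0.1554, 0.9879, 0.002], [0.9879, -0.1554, 0.0009], [0.0012, 0.0018, -1.0]]
[260.  224.8] [611.0765525   53.05475003  85.        ]
```

```bash
python3 -m pendant '{"jaw":[1,1,1,1,0,0,0,0,0,0,0,0],"delta_pos":[[-0.1,-0.05,2],[0,0,2],[0,0,1.1],[0,0,0],[0,0,0],[0,0,0],[0,0,0],[0,0,0],[0,0,0],[0,0,0],[0,0,0],[0,0,0]],"delta_rot":[[0,0,0],[0,0,0],[0,0,0],[0,0,0],[0,0,0],[0,0,0],[0,0,0],[0,0,0],[0,0,0],[0,0,0],[0,0,0],[0,0,0]]}' 8
python3 -m pendant '{"jaw":[0,0,0,0,0,0,0,0],"delta_pos":[[0,0,0],[0,0,0],[0,0,0],[0,0,0],[0,0,0],[0,0,0],[0,0,0],[0,0,0]],"delta_rot":[[0,0,0],[0,0,0],[0,0,0],[0,0,0],[0,0,0],[0,0,0],[0,0,0],[0,0,0]]}' 8
python3 -m pendant '{"jaw":[0,0,0,0],"delta_pos":[[0,0,0],[0,0,0],[0,0,0],[0,0,0]],"delta_rot":[[0,0,0],[0,0,0],[0,0,0],[0,0,0]]}' 45
```

```text
clock: 22.65
ee_pos: [615.4, 53.6, 64.3]
orientation: [0.76, 0.649, 0.0, 0.0]
ft_force: [0.2, -0.1, 0.7]
width: 36.8
gripper_force: 0.0
clock: 23.32
ee_pos: [615.2, 53.6, 64.1]
orientation: [0.76, 0.65, -0.0, -0.0]
ft_force: [-0.9, 0.2, 0.1]
width: 17.9
gripper_force: 8.0
clock: 23.65
ee_pos: [615.3, 53.6, 64.2]
orientation: [0.76, 0.65, -0.0, -0.0]
ft_force: [-1.5, -0.4, 1.3]
width: 17.2
gripper_force: 45.0
```

Grip is good at a width of about 18 mm. I lift smoothly by 15 cm.

```bash
python3 -m pendant '{"jaw":[0,0,0,0,0,0,0,0,0,0,0,0],"delta_pos":[[0,0,-0.2],[0,0,-0.4],[0,0,-0.6],[0,0,-0.8],[0,0,-0.8],[0,0,-0.8],[0,0,-0.8],[0,0,-0.8],[0,0,-0.8],[0,0,-0.8],[0,0,-0.8],[0,0,-0.8]],"delta_rot":[[0,0,0],[0,0,0],[0,0,0],[0,0,0],[0,0,0],[0,0,0],[0,0,0],[0,0,0],[0,0,0],[0,0,0],[0,0,0],[0,0,0]]}' 45
python3 -m pendant '{"jaw":[0,0,0,0,0,0,0,0,0,0,0,0],"delta_pos":[[0,0,-0.8],[0,0,-0.8],[0,0,-0.8],[0,0,-0.8],[0,0,-0.8],[0,0,-0.8],[0,0,-0.8],[0,0,-0.6],[0,0,-0.3],[0,0,-0.1],[0,0,0],[0,0,0]],"delta_rot":[[0,0,0],[0,0,0],[0,0,0],[0,0,0],[0,0,0],[0,0,0],[0,0,0],[0,0,0],[0,0,0],[0,0,0],[0,0,0],[0,0,0]]}' 45
python3 -m pendant '{"jaw":[0,0,0,0,0,0],"delta_pos":[[0,0,0],[0,0,0],[0,0,0],[0,0,0],[0,0,0],[0,0,0]],"delta_rot":[[0,0,0],[0,0,0],[0,0,0],[0,0,0],[0,0,0],[0,0,0]]}' 45
python3 - <<'E'
from h import *
s=bot.get_state();print(s["ee_pos"],s["orientation"])
m=np.mean([bot.capture("side").astype(float) for _ in range(4)],0)[120:290,190:320].astype(np.uint8)
cv2.imwrite("pics/g.png",cv2.resize(m[:,:,::-1],None,fx=3.5,fy=3.5,interpolation=2))
E
```

```text
clock: 24.65
ee_pos: [615.3, 53.6, 149.0]
orientation: [0.76, 0.65, -0.0, -0.0]
ft_force: [0.3, -0.5, -4.0]
width: 17.1
gripper_force: 45.0
clock: 25.65
ee_pos: [615.1, 53.4, 213.8]
orientation: [0.76, 0.649, -0.0, -0.0]
ft_force: [-0.7, 0.5, -4.5]
width: 17.1
gripper_force: 45.0
clock: 26.15
ee_pos: [615.4, 53.6, 214.2]
orientation: [0.76, 0.65, -0.0, -0.0]
ft_force: [0.5, -0.0, -4.1]
width: 17.4
gripper_force: 45.0
[615.3880472  53.5691745 214.1509254] [ 7.60354950e-01  6.49507774e-01 -2.71310892e-05 -3.56024958e-05]
```

View pics/g.png

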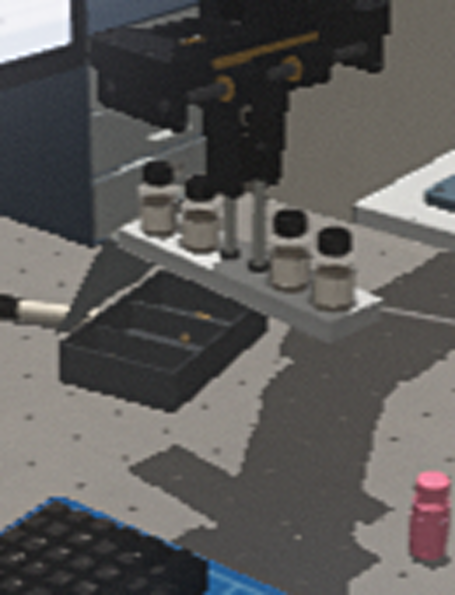

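The carrier hangs with all four vials seated. I check level by projecting its corners: the picture has the upper-face corners at crop (118,232), (332,328) and (382,297).

```bash
python3 - <<'E'
from h import *
c,s=np.cos(np.radians(-8.7)),np.sin(np.radians(-8.7))
for lx,ly in((23,-95),(23,95),(-23,95)):
  p=(615.4+c*lx-s*ly,53.6+s*lx+c*ly,164);print(((proj("side",p)-[190,120]+.5)*3.5-.5).round(0))
E
```

```text
[118. 226.]
[331. 321.]
[383. 298.]
```

```bash
python3 - <<'E'
from h import *
m=np.mean([bot.capture("side").astype(float) for _ in range(4)],0).mean(2)
c,s=np.cos(np.radians(-8.7)),np.sin(np.radians(-8.7))
P=lambda lx,ly,z:proj("side",(615.4+c*lx-s*ly,53.6+s*lx+c*ly,z)).round(1)
for ly in(-90,-58,-20,20,58,85):
  a=P(23,ly,164);k=int(round(a[0]));r=int(a[1]);print(ly,"top edge",a,"bottom",P(23,ly,150),"rows",r-6,m[r-6:r+12,k].round().astype(int).tolist())
E
```

```text
-90 top edge [224.8 184.9] bottom [224.9 190.5] rows 178 [86, 87, 89, 87, 78, 84, 154, 199, 115, 92, 96, 99, 100, 82, 59, 63, 64, 58]
-58 top edge [234.1 189. ] bottom [234.2 194.7] rows 183 [118, 117, 116, 73, 109, 229, 203, 113, 92, 96, 100, 97, 85, 148, 127, 63, 38, 43]
-20 top edge [245.7 194.2] bottom [245.7 200. ] rows 188 [114, 116, 102, 57, 110, 232, 227, 155, 95, 95, 98, 103, 102, 51, 44, 45, 48, 47]
20 top edge [258.4 199.9] bottom [258.4 205.8] rows 193 [88, 118, 120, 119, 119, 121, 121, 110, 99, 96, 100, 104, 103, 74, 45, 44, 50, 61]
58 top edge [271.2 205.6] bottom [271.  211.5] rows 199 [118, 124, 144, 69, 86, 121, 120, 104, 97, 98, 98, 96, 97, 128, 150, 138, 124, 80]
85 top edge [280.7 209.8] bottom [280.4 215.8] rows 203 [114, 117, 115, 105, 68, 75, 118, 113, 100, 95, 97, 99, 99, 93, 80, 78, 77, 78]
```

Edges match a level plate within about 0.7 px all along its length. Handing in.

```bash
python3 -c "
from plant import bot
print(bot.get_state()['clock'],bot.close_job())"
```

```text
the job is handed in; nothing more can be done
26.55 None
```

The job is handed in at 26.6 s: both loose vials stand in the end seats, and the arm is holding the carrier level and still by its grip, about 15 cm above where it stood, with all four vials seated; nothing in the pictures I checked was tipped over, and the arm did not go near the jar or tape roll.

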